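Clear the sprung bench holder and hold its jaw open at the set mark

ROBOT

A 6-joint arm with a two-finger parallel gripper is mounted at the origin on the work surface. World frame = base frame: x ahead of the robot, y to its left, z up, the work surface at z = 0. Lengths are in m, angles in rad, forces in N, time in s.
With the tool pointing down it reaches from about 0.35 to 0.775 m from the base axis. Payload 5.5 kg.
Tool frame: the origin (TCP) lies on the mounting face of the last link; the fingertips stand 173 mm ahead of it and the grasp point (between the pads) lies 155 mm ahead of it; z points along the fingers, y is the line along which they close (so a half turn about z gives the same grasp; the last joint's range is limited). The gripper opens to 85 mm and grips with 20 to 120 N. Pads are 22 mm wide; open, the fingers measure 114 mm over their backs; the gripper's body (76 mm by 85 mm) begins 54 mm behind the grasp point. The pads swing forward as they close: fully open they stand 13 mm farther back than shut.
Start: joints at [0.988, 0.313, 0.046, 1.304, 0, 1.431], TCP at [0.246, 0.52, 0.405] pointing down, gripper open.
Joint ranges: [-2.76, 2.76], [-0.86, 1.69], [-1.03, 1.26], [-2.2, 2.34], [-1.47, 1.5], [-3.14, 3.14]. Speed limits (rad/s): [2.57, 2.57, 3.14, 3.14, 3.14, 3.14].

INTERFACE

Orientations are given as a 3x3 rotation matrix whose columns are the frame's x, y, z axes.
In Python, from workcell import * gives the robot as it stands.
- The arm moves only by the tool servo_tool, never from a script. Its argument "deltas" is a list that holds one entry, the list of rows, each a list of 4 numbers: the shift along the world's x, y, z in units of 0.1 m (1.0 is 0.1 m), then the turn about the world's z in units of 45 degrees (1.0 is 45 degrees). In form: [[[dx, dy, dz, turn], ...]]. A call has 1 to 20 rows; each row is the pose to reach, as a shift and turn from the pose commanded when the call began; what a row does not reach only later rows make up. A row lasts 1/8 s, in which the tool goes at most 62.5 mm and 10.7 degrees, less where a joint would pass 70% of its speed; a pose out of reach is approached as far as the arm can. A call with a number of a shift or a turn outside -1 to 1 is refused whole. A call with a gripper value outside its range is refused whole. "jaw" is the closure, from 0 (fully open) to 1 (shut), set as the call begins (left out, the last holds). The fingers move at their own pace and stop on an object; "force" is the grip in N (left out, the last holds). Time passes only in rows, so rows that repeat a pose let the fingers close. It gives the time, the measured TCP pose, the force, the opening and the grip force at its end, in the units of the state.
- get_obs(): the state, without advancing time (a new reading comes with each control period).
- snapshot(name): name is "side" or "top" or "wrist"; returns a dict with "color" (480x640x3 uint8, red, green, blue), "fx", "fy", "cx", "cy" (pixels), "extrinsics" (4x4, takes a point from camera to world coordinates). Camera axes: x right, y down, z forward; pixel columns grow to the right and rows downward; lengths in m; the calibration is good to about 2 mm. The wrist camera is an equidistant fisheye: a pixel r from the principal point sees the ray r / f radians off the axis. A picture is of the moment at which its call begins. There is no depth.
- close_job(): hands the job in; it is judged then, once.
The state is a dict: "time_s": time; "q": joint angles; "joint_velocities": joint speeds; "joint_torque": joint torques, N m; "ee_pos": TCP position; "tool_rot": TCP orientation; "force": force on the tool from outside, world axes, zero at the start; "torque": the same for the moment, N m; "gripper_width": finger opening in m; "gripper_force": force on a finger pad.
Only numpy, scipy, OpenCV 4.12 (cv2) and the standard library are available. Lean on these libraries where they do the work, as an engineer would, in place of code of your own. Each camera call takes 0.05 s, during which the arm holds its last target. There are 200 camera calls.

TASK

Get the bench holder ready for the model car: first take the round casting off the holder's bed, lower it gently to the bottom of the open tub (do not drop it in or press it down) and let go of it. Then pull the holder's sprung jaw open by its handle bar until the jaw's pointer is level with the ridge of the setting tab, and finish still holding it there, because I will put the car in while you hold. Leave the setting tab, the tub and the other things on the bench where they are.

Things in the scene. Friction and masses are not known exactly. Their poses are not given: they have to be found in the camera images.
- holder_base (a point): Sprung holder, fixed to the bench: grey base plate 232 x 120 mm, 10 mm thick; this point is at bench level under it (plate from -120 to +112 mm in x, +-60 mm in y). These are the holder's axes: the jaw is pulled open along -x, z is up. Moving jaw at rest: 18 x 110 mm block centred at x = 0, top 50 mm high. Guide block with outer face at x = -114 mm, 116 mm wide, top 56 mm high.
- bed (a point): Middle of the holder's bed, a black rubber pad between the jaws, top 12 mm above the bench, 76 mm long in x at rest between the moving jaw and the fixed jaw (112 mm wide, top 52 mm high, face at x = +85 mm of the holder). Open to both sides in y and above. Same axes as the holder.
- handle_bar (a point): Middle of the handle bar: round, along the holder's y, 18 mm thick in its 60 mm long black sleeve, axis 34 mm above the bench, 65 mm out from the guide block at rest, nothing under it. Two 10 mm rods 84 mm apart join it to the moving jaw: both move together, 62 mm at most. Springs pull it back, about 5 N at rest to 10 N fully out; let go, it returns at once.
- jaw_pointer (a point): Tip of the brass pointer, a 4 mm wide blade that sticks out of the moving jaw over the steel scale strip on the holder's -y side, 18 mm above the bench. It moves with the jaw. Same axes as the holder.
- jaw (a joint): How far the moving jaw, with its handle bar and pointer, is pulled out along the holder's -x, in m: 0 at rest (closed by the springs), at most 0.062.
- tab_ridge (a point): Setting tab: black block 12 x 16 mm riding on the outer edge of the scale strip, with a 4 mm wide ridge across its top (28 mm above the bench). This point is the inner end of the ridge, which the pointer tip passes 5 mm away. It starts 30 to 55 mm from the pointer, in the pulling direction (holder -x). Same axes as the holder.
- casting_centre (a point): Centre of the round grey resin casting, a ball of 44 mm diameter with a small flat foot (centre 21 mm above its foot), 40 to 90 g, at first standing on the bed between the jaws.
- tub_floor (a point): Centre of the inner floor of the open white plastic tub, a loose round tub 66 mm high, 154 mm wide at the rim and 140 mm at the foot, walls 3 mm; the floor is 4 mm above the bench. 250 g.
- jar: Bystander: paint jar with a red lid, 60 mm wide, 65 mm high; origin at the centre of its underside.
- car: Bystander: black model car, 100 x 42 x 32 mm, long along its x; origin at the centre of its underside.
- carton: Bystander: cardboard carton 95 x 125 x 42 mm; origin at the centre of its underside.
- dropper: Bystander: small blue paint bottle with a white cap, 26 mm wide, 62 mm high; origin at the centre of its underside.
Mind the look-alikes: they are no part of the job. Of the things that look like the part that bears casting_centre, the middle-sized one is meant.

How it is judged:
By the outcome, as a careful person would: the job done as asked, in the order asked, and still so for the second after the job is handed in, while the arm keeps its last pose, push and grip.
It also fails if it takes over 48 s, if anything falls off the work surface, if the arm or the gripper's body presses on something with over 40 N, if the wrist force passes 120 N, or if a joint passes its speed limit or range.

## Working session

There is one attempt and no reset: what is moved stays moved. The work goes in short steps, Python scripts to look and compute and a tool call to move; the robot and the scene stay as the last step left them, time stands still between calls to the robot, and variables do not carry over. Pictures are saved under pics/ and viewed, at most 10 in all, crops included, and the job is handed in when it is done.

Besides the shell and the picture viewer there is one more tool, called after "Request:" as a command line: name --argument value ..., lists and objects as JSON in quotes. servo_tool: Moves the arm, as the interface text tells. Its arguments: {"type":"object","properties":{"deltas":{"type":"array"},"jaw":{"type":"number"},"force":{"type":"number"}},"required":["deltas"]}

```bash
mkdir -p pics
cat > h.py <<'E'
from workcell import *
import numpy as np, cv2
def snap(n,f):
    s=snapshot(n); cv2.imwrite(f'pics/{f}.png',s['color'][:,:,::-1]); np.save(f'pics/{f}.npy',{k:v for k,v in s.items()},allow_pickle=True); return s
def load(f): return np.load(f'pics/{f}.npy',allow_pickle=True).item()
def ray(s,u,v):
    x=(u-s['cx'])/s['fx']; y=(v-s['cy'])/s['fy']
    if s.get('fish'):
        r=np.hypot(x,y); d=np.array([x/r*np.sin(r),y/r*np.sin(r),np.cos(r)]) if r>0 else np.array([0,0,1.])
    else: d=np.array([x,y,1.])
    E=np.array(s['extrinsics']); return E[:3,3],E[:3,:3]@d
def atz(s,u,v,z):
    o,d=ray(s,u,v); return np.round(o+d*(z-o[2])/d[2],4)
def tri(*obs):
    A=np.zeros((3,3));b=np.zeros(3)
    for s,u,v in obs:
        o,d=ray(s,u,v); d=d/np.linalg.norm(d);P=np.eye(3)-np.outer(d,d);A+=P;b+=P@o
    return np.round(np.linalg.solve(A,b),4)
E
python3 - <<'E'
from h import *
for n in('top','side'):
    s=snap(n,n+'1'); print(n,s['fx'],s['cx'],s['cy'],np.round(s['extrinsics'],3))
print(get_obs())
E
```

```text
top 463.2590565752001 318.37754296559154 238.84860509277505 [[-0.016 -0.996  0.082  0.514]
 [-1.     0.015 -0.009 -0.079]
 [ 0.007 -0.082 -0.997  0.985]
 [ 0.     0.     0.     1.   ]]
side 608.0838386805548 315.8855710064173 244.85436162738404 [[-0.985 -0.122  0.125  0.462]
 [-0.174  0.756 -0.632  0.703]
 [-0.018 -0.644 -0.765  0.991]
 [ 0.     0.     0.     1.   ]]
{'time_s': 0.1, 'q': array([9.88359547e-01, 3.13898691e-01, 4.50937923e-02, 1.30358289e+00,
       3.80736554e-05, 1.43120705e+00]), 'joint_velocities': array([ 0.00031574, -0.00291817,  0.00467924,  0.00227703, -0.00112792,
       -0.00156629]), 'joint_torque': array([ 2.82059227e-03, -4.81725633e+01,  2.99244493e+01,  1.28331006e-02,
       -1.07080334e-04, -1.54844338e-05]), 'ee_pos': array([0.2462982 , 0.51938743, 0.40391344]), 'tool_rot': array([[-9.03535003e-01,  4.28513332e-01, -9.07195237e-04],
       [ 4.28514214e-01,  9.03534093e-01, -1.30812417e-03],
       [ 2.59133179e-04, -1.57068203e-03, -9.99998733e-01]]), 'force': array([-0.00800811,  0.18354981, -0.0480942 ]), 'torque': array([ 0.01255572,  0.01895537, -0.03990632]), 'gripper_force': 0.0, 'gripper_width': 0.0851886515586259}
```

View pics/top1.png

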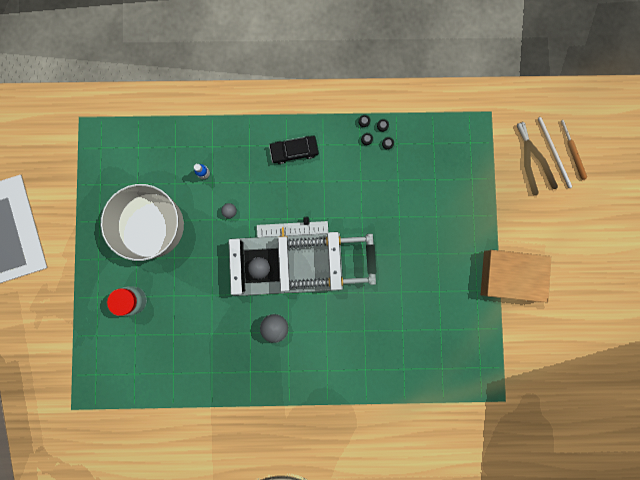

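View pics/side1.png

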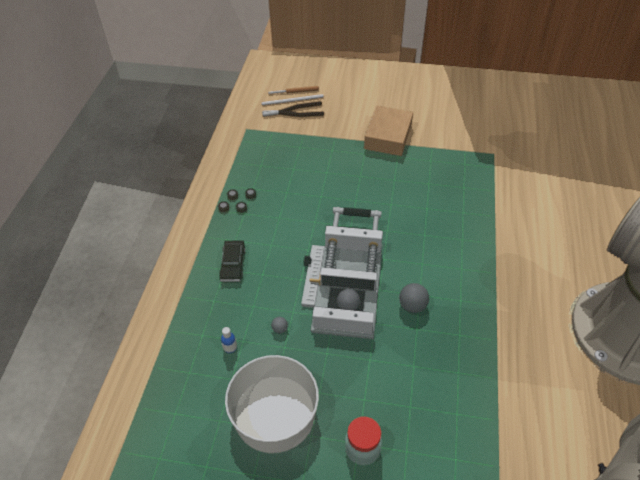

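Top view: holder at about (225–375, 215–295), handle bar at (371,259), casting at (259,268), tub at (142,222), tab at (306,220), pointer at (283,231). The small ball (229,211) and big ball (274,328) are look-alikes. Side view agrees. I'll zoom both for finer pixels.

Run:
```python
import cv2,numpy as np
a=cv2.imread('pics/top1.png')[205:305,220:385]; b=cv2.imread('pics/side1.png')[200:340,295:395]
a=cv2.resize(a,None,fx=4.8,fy=4.8,interpolation=cv2.INTER_CUBIC);cv2.imwrite('pics/topz.png',a)
cv2.imwrite('pics/sidez.png',cv2.resize(b,None,fx=4.2,fy=4.2,interpolation=cv2.INTER_CUBIC))
```

```text
(no output)
```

View pics/topz.png

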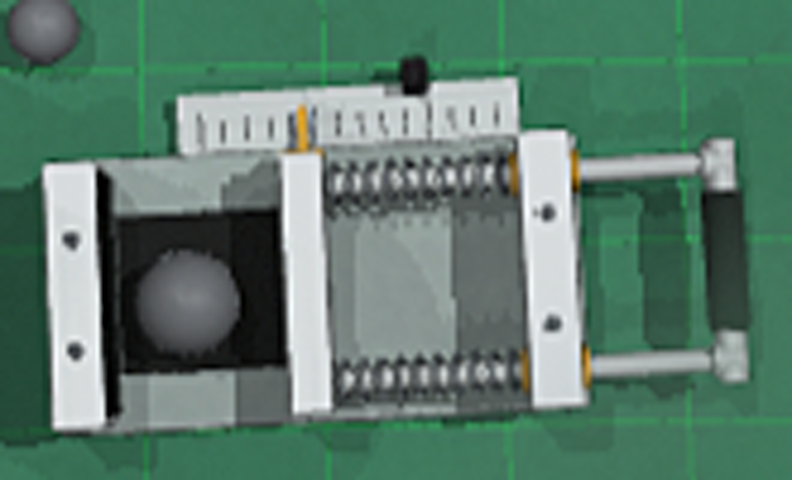

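View pics/sidez.png

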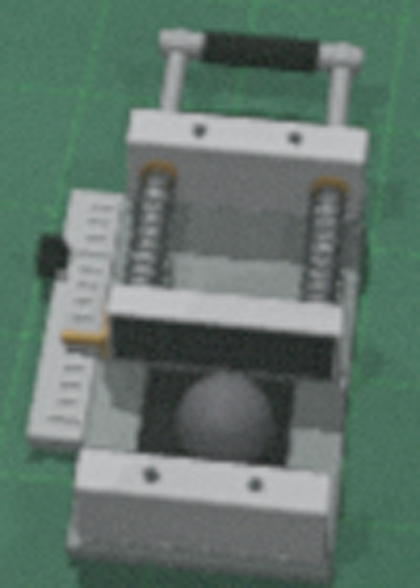

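Run:
```python
from h import *
t=load('top1'); s=load('side1')
T=lambda x,y:(t,220+x/4.8,205+y/4.8); S=lambda x,y:(s,295+x/4.2,200+y/4.2)
P={'cast':(T(188,301),.033,S(225,415)),'ptr':(T(303,107),.018,S(64,337)),'tab':(T(413,92),.028,S(62,250)),'bar':(T(725,261),.034,S(262,50)),
'barA':(T(718,160),.034,S(182,40)),'barB':(T(733,362),.034,S(342,54)),'fixA':(T(95,165),.052,S(82,450)),'fixB':(T(105,428),.052,S(335,462)),'guA':(T(572,132),.056,S(135,115)),'guB':(T(588,405),.056,S(367,132)),
'tubrim':((t,142,222),.066,(s,272,400)),'small':((t,229,211),.015,(s,280,325)),'big':((t,274,328),.03,(s,414,298)),'jar':((t,121,302),.065,(s,365,433)),'drop':((t,200,170),.062,(s,226,330))}
for k,(a,z,b) in P.items(): print(k,atz(*a,z),atz(*b,z),tri(a,b))
B=atz(*P['barB'][0],.034)-atz(*P['barA'][0],.034); print('y axis ang',np.degrees(np.arctan2(B[1],B[0])))
# tub floor
print('floor', [atz(t,*p,.004) for p in((119,226),(167,226),(142,257))])
w=snapshot('wrist'); print(w['fx'],np.round(w['extrinsics'],3))
```

```text
cast [0.5351 0.0348 0.033 ] [0.5331 0.0354 0.033 ] [0.5342 0.0349 0.0322]
ptr [ 0.6192 -0.014   0.018 ] [ 0.6159 -0.0073  0.018 ] [ 0.6187 -0.0135  0.0095]
tab [ 0.624  -0.0623  0.028 ] [ 0.6247 -0.0514  0.028 ] [ 0.6263 -0.062   0.0144]
bar [ 0.5485 -0.1948  0.034 ] [ 0.5462 -0.1922  0.034 ] [ 0.5476 -0.1953  0.0307]
barA [ 0.5919 -0.1929  0.034 ] [ 0.5877 -0.1927  0.034 ] [ 0.5899 -0.1931  0.0336]
barB [ 0.5054 -0.1972  0.034 ] [ 0.5055 -0.1959  0.034 ] [ 0.5055 -0.1973  0.0325]
fixA [0.5924 0.0713 0.052 ] [0.5915 0.0775 0.052 ] [0.5928 0.0725 0.0445]
fixB [0.4825 0.0674 0.052 ] [0.4805 0.0657 0.052 ] [0.4815 0.067  0.0539]
guA [ 0.6028 -0.1293  0.056 ] [ 0.6    -0.1186  0.056 ] [ 0.603  -0.1301  0.0429]
guB [ 0.4888 -0.1337  0.056 ] [ 0.4868 -0.1255  0.056 ] [ 0.4878 -0.1343  0.046 ]
tubrim [0.6289 0.2633 0.066 ] [0.6262 0.2784 0.066 ] [0.6303 0.27   0.0477]
small [0.6558 0.0999 0.015 ] [0.6539 0.1034 0.015 ] [0.6557 0.1006 0.0105]
big [0.4123 0.0057 0.03  ] [0.4099 0.0111 0.03  ] [0.4105 0.0063 0.0232]
jar [0.4715 0.3024 0.065 ] [0.4692 0.3083 0.065 ] [0.4702 0.3053 0.0578]
drop [0.7333 0.1496 0.062 ] [0.738  0.1584 0.062 ] [0.7384 0.1525 0.0516]
y axis ang -177.15411318994248
floor [array([0.6288, 0.335 , 0.004 ]), array([0.6273, 0.2334, 0.004 ]), array([0.5622, 0.2853, 0.004 ])]
371.64829954431775 [[ 0.429  0.864  0.264  0.179]
 [ 0.903 -0.41  -0.125  0.55 ]
 [ 0.     0.292 -0.956  0.371]
 [ 0.     0.     0.     1.   ]]
```

Request:
servo_tool --deltas '[[[0.29,-0.48,-0.1,-0.14],[0.58,-0.97,-0.2,-0.28]]]' --jaw 0 --force 25

```text
time_s: 0.4
ee_pos: [0.3046, 0.4219, 0.3841]
tool_rot: [[-0.787, 0.616, 0.0], [0.616, 0.787, -0.0], [-0.0, -0.0, -1.0]]
force: [1.3, -0.2, -0.3]
gripper_width: 0.0852
gripper_force: 0.0
```

Request:
servo_tool --deltas '[[[0.29,-0.48,-0.1,-0.14],[0.58,-0.97,-0.2,-0.28]]]'

```text
time_s: 0.65
ee_pos: [0.3629, 0.324, 0.3642]
tool_rot: [[-0.633, 0.774, 0.0], [0.774, 0.633, -0.0], [-0.0, 0.0, -1.0]]
force: [1.1, 0.2, 0.3]
gripper_width: 0.0854
gripper_force: 0.0
```

Request:
servo_tool --deltas '[[[0.29,-0.48,-0.1,-0.14],[0.58,-0.97,-0.2,-0.28]]]'

```text
time_s: 0.9
ee_pos: [0.421, 0.2269, 0.3444]
tool_rot: [[-0.448, 0.894, 0.0], [0.894, 0.448, 0.0], [0.0, 0.0, -1.0]]
force: [-0.8, 0.5, 0.6]
gripper_width: 0.0856
gripper_force: 0.0
```

Request:
servo_tool --deltas '[[[0.29,-0.48,-0.1,-0.14],[0.58,-0.97,-0.2,-0.28]]]'

```text
time_s: 1.15
ee_pos: [0.479, 0.1299, 0.3243]
tool_rot: [[-0.242, 0.97, 0.0], [0.97, 0.242, 0.0], [0.0, 0.0, -1.0]]
force: [1.0, 0.2, 0.9]
gripper_width: 0.0854
gripper_force: 0.0
```

Request:
servo_tool --deltas '[[[0.28,-0.48,-0.1,-0.14],[0.56,-0.96,-0.2,-0.27],[0.56,-0.96,-0.2,-0.27],[0.56,-0.96,-0.2,-0.27]]]'

```text
time_s: 1.65
ee_pos: [0.534, 0.0355, 0.3043]
tool_rot: [[-0.036, 0.999, -0.001], [0.999, 0.036, 0.001], [0.001, -0.001, -1.0]]
force: [-1.0, 0.2, -0.2]
gripper_width: 0.0852
gripper_force: 0.0
```

```bash
sed -i "s/s=snapshot(n);/s=dict(snapshot(n)); s['fish']=n=='wrist';/" h.py
python3 - <<'E'
from h import *
s=snap('wrist','w1'); o=get_obs(); print(o['time_s'],o['ee_pos'],o['tool_rot'],o['q'])
c=s['color'];cv2.imwrite('pics/w1b.png',cv2.resize(c[:,:,::-1],(800,600),interpolation=cv2.INTER_CUBIC))
E
```

```text
1.7 [0.53379775 0.03618112 0.30458482] [[-3.73459167e-02  9.99301879e-01 -1.01879880e-03]
 [ 9.99302304e-01  3.73463347e-02  3.94401280e-04]
 [ 4.32174341e-04 -1.00335871e-03 -9.99999403e-01]] [-8.24863064e-02  2.88608205e-01 -2.39627555e-01  1.04360840e+00
  3.09118609e-04  1.45095503e+00]
```

View pics/w1b.png

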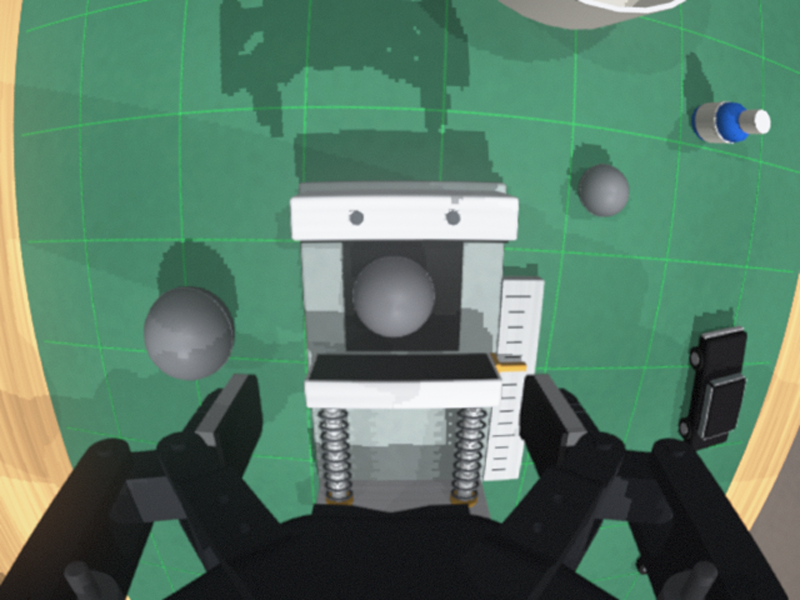

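Wrist view: casting at (394,296), pointer tip at (527,367), fingers straddle the bed line. I'll refine the casting and the holder's direction.

Run:
```python
from h import *
s=load('w1'); g=lambda u,v,z:atz(s,u/1.25,v/1.25,z)
print('cast',g(394,296,.033),'ptr',g(527,367,.018),'fix',g(292,198,.052),g(517,198,.052),'scale',g(543,280,.014),g(521,478,.014))
t=load('top1'); print(tri((t,220+188/4.8,205+301/4.8),(s,394/1.25,296/1.25)))
```

```text
cast [0.5353 0.037  0.033 ] ptr [ 0.6201 -0.0106  0.018 ] fix [0.4845 0.0899 0.052 ] [0.5924 0.0942 0.052 ] scale [0.6239 0.0444 0.014 ] [ 0.6327 -0.1026  0.014 ]
[0.5353 0.0355 0.0278]
```

Request:
servo_tool --deltas '[[[0.01,0,-0.4,0],[0.01,0,-0.7,0],[0.01,0,-0.9,0],[0.01,0,-1.0,0]]]'

```text
time_s: 2.2
ee_pos: [0.5344, 0.0371, 0.204]
tool_rot: [[-0.039, 0.999, -0.001], [0.999, 0.039, 0.0], [0.0, -0.001, -1.0]]
force: [-0.3, 0.3, -0.4]
gripper_width: 0.0855
gripper_force: 0.0
```

Request:
servo_tool --deltas '[[[0,0,-0.08,0],[0,0,-0.14,0],[0,0,-0.14,0]]]'

```text
time_s: 2.58
ee_pos: [0.5354, 0.0357, 0.1908]
tool_rot: [[-0.036, 0.999, 0.0], [0.999, 0.036, -0.0], [-0.0, 0.0, -1.0]]
force: [-0.1, 0.5, -0.4]
gripper_width: 0.0851
gripper_force: 0.0
```

Request:
servo_tool --deltas '[[[0,0,0,0],[0,0,0,0],[0,0,0,0],[0,0,0,0],[0,0,0,0],[0,0,0,0],[0,0,0,0],[0,0,0,0]]]' --jaw 1 --force 25

```text
time_s: 3.58
ee_pos: [0.5356, 0.0355, 0.1913]
tool_rot: [[-0.036, 0.999, 0.001], [0.999, 0.036, -0.0], [-0.0, 0.001, -1.0]]
force: [-0.8, -0.3, 5.6]
gripper_width: 0.0419
gripper_force: 25.2
```

Request:
servo_tool --deltas '[[[0,0,0.1,0],[0,0,0.4,0],[0,0,0.8,0],[0,0,1.0,0]]]'

```text
time_s: 4.08
ee_pos: [0.5359, 0.0355, 0.2932]
tool_rot: [[-0.036, 0.999, 0.003], [0.999, 0.036, -0.0], [-0.0, 0.003, -1.0]]
force: [0.8, -0.8, -0.0]
gripper_width: 0.0424
gripper_force: 25.6
```

Request:
servo_tool --deltas '[[[0.1,0.3,0,0],[0.25,0.65,0,0],[0.4,1.0,0,0]]]'

```text
time_s: 4.45
ee_pos: [0.5757, 0.1364, 0.2912]
tool_rot: [[-0.036, 0.999, 0.0], [0.999, 0.036, 0.0], [0.0, 0.0, -1.0]]
force: [0.4, -0.7, -1.5]
gripper_width: 0.042
gripper_force: 25.6
```

Request:
servo_tool --deltas '[[[0.15,0.35,0,0],[0.3,0.65,0,0],[0.4,0.8,0,0],[0.4,0.8,0,0],[0.4,0.8,0,0]]]'

```text
time_s: 5.08
ee_pos: [0.615, 0.2151, 0.2905]
tool_rot: [[-0.036, 0.999, -0.001], [0.999, 0.036, -0.0], [-0.0, -0.001, -1.0]]
force: [-0.3, -0.6, -0.8]
gripper_width: 0.0422
gripper_force: 25.6
```

Run:
```python
from h import *
s=snap('wrist','w2'); o=get_obs(); print(o['time_s'],o['ee_pos'],o['gripper_width'],o['force'])
t=load('top1');print('topleft rim',atz(t,101,222,.066),'far/near x rim',atz(t,142,185,.066),atz(t,142,261,.066))
a=s['color'][:,:,::-1];b=snap('side','s2')['color'][240:,160:400][:,:,::-1]
b=cv2.resize(b,(320,320)); c=np.zeros((480,800,3),np.uint8); c[:360,:480]=cv2.resize(a,(480,360),interpolation=cv2.INTER_AREA); c[:320,480:]=b
cv2.imwrite('pics/m2.png',c)
```

```text
5.125 [0.61497361 0.21490006 0.29066917] 0.042006174842585245 [-0.44395206  0.00722404 -0.2151329 ]
topleft rim [0.6301 0.3446 0.066 ] far/near x rim [0.7035 0.2645 0.066 ] [0.5513 0.2621 0.066 ]
```

View pics/m2.png

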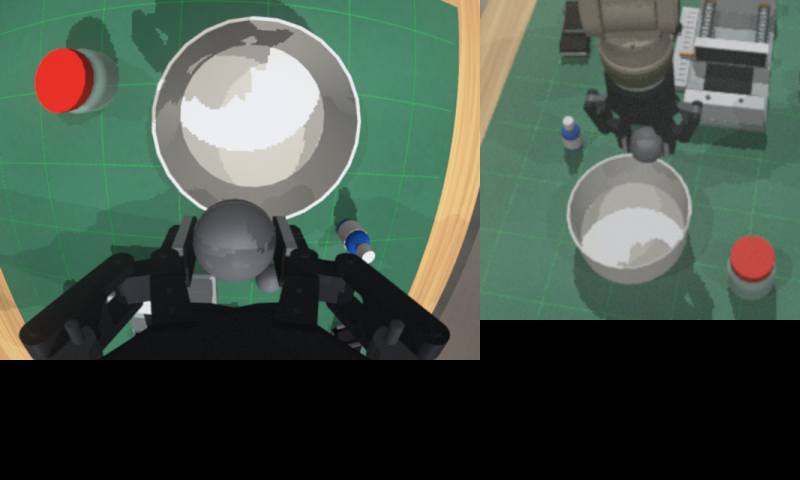

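The casting is held between the pads at (233,240); the tub floor circle spans about (181–324, 45–187), and the rim (153–360, 17–220).

Run:
```python
from h import *
s=load('w2'); g=lambda u,v,z:atz(s,u*4/3,v*4/3,z)
F=[g(u,v,.004) for u,v in((181,115),(324,115),(252,45),(252,187))]; print('floor',F,np.mean(F[:2],0)[0],np.mean(F[2:],0)[1])
R=[g(u,v,.066) for u,v in((153,117),(360,117),(258,17),)]; print('rim',R)
```

```text
floor [array([0.5639, 0.2697, 0.004 ]), array([0.6965, 0.2758, 0.004 ]), array([0.6262, 0.3357, 0.004 ]), array([0.6322, 0.2028, 0.004 ])] 0.6302 0.26925
rim [array([0.5554, 0.273 , 0.066 ]), array([0.7044, 0.2802, 0.066 ]), array([0.6261, 0.3448, 0.066 ])]
```

Request:
servo_tool --deltas '[[[0.1,0.3,0,0],[0.15,0.53,0,0],[0.15,0.53,0,0],[0.15,0.53,-0.3,0],[0.15,0.53,-0.6,0],[0.15,0.53,-0.85,0],[0.15,0.53,-0.93,0],[0.15,0.53,-0.95,0],[0.15,0.53,-0.95,0]]]'

```text
time_s: 6.3
ee_pos: [0.6309, 0.2684, 0.1969]
tool_rot: [[-0.036, 0.999, 0.002], [0.999, 0.036, 0.0], [0.0, 0.002, -1.0]]
force: [-0.1, 0.2, -0.2]
gripper_width: 0.0421
gripper_force: 25.6
```

Request:
servo_tool --deltas '[[[0,0,-0.02,0],[0,0,-0.04,0],[0,0,-0.06,0],[0,0,-0.08,0],[0,0,-0.09,0],[0,0,-0.1,0],[0,0,-0.1,0],[0,0,-0.1,0]]]'

```text
time_s: 7.3
ee_pos: [0.6304, 0.2686, 0.1858]
tool_rot: [[-0.036, 0.999, 0.0], [0.999, 0.036, 0.0], [0.0, 0.0, -1.0]]
force: [-0.4, 0.2, -0.4]
gripper_width: 0.042
gripper_force: 25.6
```

Request:
servo_tool --deltas '[[[0,0,-0.01,0],[0,0,-0.02,0],[0,0,-0.02,0],[0,0,-0.02,0]]]'

```text
time_s: 7.8
ee_pos: [0.6304, 0.2686, 0.1837]
tool_rot: [[-0.036, 0.999, 0.0], [0.999, 0.036, -0.0], [-0.0, 0.0, -1.0]]
force: [0.2, -0.2, -0.7]
gripper_width: 0.0423
gripper_force: 25.6
```

Request:
servo_tool --deltas '[[[0,0,-0.01,0],[0,0,-0.01,0],[0,0,-0.01,0]]]'

```text
time_s: 8.18
ee_pos: [0.6305, 0.2686, 0.1833]
tool_rot: [[-0.036, 0.999, 0.001], [0.999, 0.036, 0.0], [0.0, 0.001, -1.0]]
force: [-2.2, -0.4, 4.9]
gripper_width: 0.0417
gripper_force: 26.0
```

Contact felt. Ease off half a millimetre and open.

Request:
servo_tool --deltas '[[[0,0,0.005,0],[0,0,0.005,0]]]'

```text
time_s: 8.43
ee_pos: [0.6305, 0.2686, 0.1833]
tool_rot: [[-0.036, 0.999, 0.0], [0.999, 0.036, 0.0], [0.0, 0.0, -1.0]]
force: [-0.7, -0.0, 3.5]
gripper_width: 0.0424
gripper_force: 25.9
```

Request:
servo_tool --deltas '[[[0,0,0,0],[0,0,0,0],[0,0,0,0],[0,0,0,0]]]' --jaw 0.15

```text
time_s: 8.93
ee_pos: [0.6304, 0.2686, 0.183]
tool_rot: [[-0.036, 0.999, -0.0], [0.999, 0.036, -0.0], [-0.0, -0.0, -1.0]]
force: [-1.0, -0.1, 0.0]
gripper_width: 0.0724
gripper_force: 0.0
```

Request:
servo_tool --deltas '[[[0,0,0.1,0],[0,0,0.4,0],[0,0,0.8,0],[0,0,1.0,0],[0,0,1.0,0]]]'

```text
time_s: 9.55
ee_pos: [0.6312, 0.2688, 0.2863]
tool_rot: [[-0.036, 0.999, 0.005], [0.999, 0.036, 0.002], [0.001, 0.005, -1.0]]
force: [-0.0, 1.5, -0.2]
gripper_width: 0.0724
gripper_force: 0.0
```

Request:
servo_tool --deltas '[[[-0.2,-0.5,0.0,0.2],[-0.4,-1.0,0.0,0.4],[-0.4,-1.0,0.0,0.4],[-0.4,-1.0,0.0,0.4]]]' --jaw 0

```text
time_s: 10.05
ee_pos: [0.5905, 0.1685, 0.2827]
tool_rot: [[-0.342, 0.94, -0.0], [0.94, 0.342, 0.0], [0.0, -0.0, -1.0]]
force: [-0.0, -0.3, -0.2]
gripper_width: 0.0857
gripper_force: 0.0
```

Run:
```python
from h import *
s=snap('top','t3'); o=get_obs(); print(o['time_s'],o['ee_pos'],o['q'],o['force'],o['gripper_width'])
cv2.imwrite('pics/t3z.png',cv2.resize(s['color'][150:330,60:320][:,:,::-1],None,fx=2.5,fy=2.5,interpolation=cv2.INTER_CUBIC))
```

```text
10.1 [0.59073107 0.16904518 0.28289839] [ 1.48078363e-01  4.47261145e-01 -6.04394465e-02  1.06280293e+00
  3.15897097e-04  1.36904154e+00] [0.56306208 0.05975421 0.28452612] 0.08552913984256028
```

View pics/t3z.png

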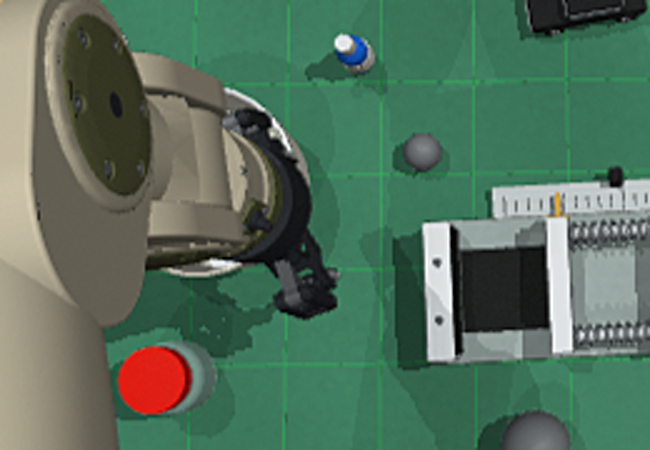

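Bed is empty; tub (around (165,190)) is mostly hidden by the arm. On to the handle bar.

Request:
servo_tool --deltas '[[[-0.05,-0.45,0,0.2],[-0.1,-0.91,0,0.4]]]' --jaw 0.4 --force 40

```text
time_s: 10.35
ee_pos: [0.581, 0.0784, 0.2829]
tool_rot: [[-0.623, 0.782, 0.001], [0.782, 0.623, 0.0], [-0.0, 0.001, -1.0]]
force: [0.9, -0.7, 0.4]
gripper_width: 0.0517
gripper_force: 0.0
```

Request:
servo_tool --deltas '[[[-0.05,-0.45,0,0.2],[-0.1,-0.91,0,0.4]]]'

```text
time_s: 10.6
ee_pos: [0.5711, -0.0136, 0.2831]
tool_rot: [[-0.834, 0.552, 0.001], [0.552, 0.834, 0.0], [-0.001, 0.001, -1.0]]
force: [-0.8, -0.3, 0.3]
gripper_width: 0.0511
gripper_force: 0.0
```

Request:
servo_tool --deltas '[[[-0.05,-0.45,0,0.2],[-0.1,-0.91,0,0.4]]]'

```text
time_s: 10.85
ee_pos: [0.5613, -0.1049, 0.2831]
tool_rot: [[-0.963, 0.268, 0.001], [0.268, 0.963, 0.0], [-0.001, 0.0, -1.0]]
force: [0.3, -0.5, -0.6]
gripper_width: 0.0509
gripper_force: 0.0
```

Request:
servo_tool --deltas '[[[-0.05,-0.45,0,0.2],[-0.12,-0.91,0,0.41],[-0.12,-0.91,0,0.41],[-0.12,-0.91,0,0.41],[-0.12,-0.91,0,0.41]]]'

```text
time_s: 11.48
ee_pos: [0.5489, -0.194, 0.2831]
tool_rot: [[-0.999, -0.045, -0.0], [-0.045, 0.999, 0.0], [0.0, 0.001, -1.0]]
force: [-0.1, 0.4, 0.4]
gripper_width: 0.051
gripper_force: 0.0
```

Run:
```python
from h import *
s=snap('wrist','w4'); b=snap('side','s4'); o=get_obs(); print(o['time_s'],o['ee_pos'],o['tool_rot'][:,1],o['q'],o['gripper_width'])
c=np.zeros((560,800,3),np.uint8); c[:360,:480]=cv2.resize(s['color'][:,:,::-1],(480,360),interpolation=cv2.INTER_AREA)
b=b['color'][:,:,::-1]; c[:320,480:]=cv2.resize(b[330:460,210:340],(320,320),interpolation=cv2.INTER_CUBIC)
cv2.imwrite('pics/m4.png',c)
```

```text
11.575 [ 0.54876703 -0.19410808  0.2831738 ] [-4.57876671e-02  9.98951160e-01  2.65426800e-04] [-4.77896479e-01  3.88987772e-01 -1.50066613e-01  1.03194932e+00
  1.86747415e-04 -5.23700193e-01] 0.05161198676963414
```

View pics/m4.png

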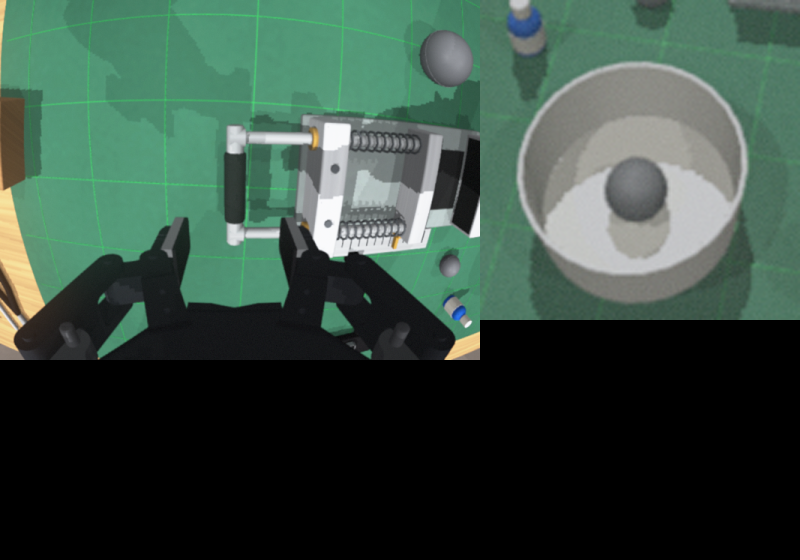

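Casting stands in the tub at (635,188) of the side crop; wrist view shows the sleeve centre at (235,188), between the fingers' lines.

Run:
```python
from h import *
s=load('w4'); t=load('top1'); g=lambda u,v,z:atz(s,u*4/3,v*4/3,z)
print(g(235,188,.034),g(235,130,.034),g(235,238,.034),tri((t,220+725/4.8,205+261/4.8),(s,235*4/3,188*4/3)))
```

```text
[ 0.5491 -0.1938  0.034 ] [ 0.5015 -0.1959  0.034 ] [ 0.5959 -0.1916  0.034 ] [ 0.5483 -0.1942  0.0369]
```

Request:
servo_tool --deltas '[[[0,0,-0.3,0],[0,0,-0.6,0],[0,0,-0.85,0],[0,0,-0.94,0],[0,0,-0.94,0],[0,0,-0.94,0]]]'

```text
time_s: 12.32
ee_pos: [0.549, -0.1955, 0.1904]
tool_rot: [[-0.999, -0.044, 0.002], [-0.044, 0.999, -0.001], [-0.002, -0.001, -1.0]]
force: [0.5, 0.1, -0.0]
gripper_width: 0.0514
gripper_force: 0.0
```

Request:
servo_tool --deltas '[[[0,0,0,0],[0,0,0,0],[0,0,0,0],[0,0,0,0],[0,0,0,0],[0,0,0,0]]]' --jaw 1 --force 50

```text
time_s: 13.08
ee_pos: [0.5486, -0.1947, 0.1902]
tool_rot: [[-0.999, -0.045, 0.002], [-0.045, 0.999, 0.002], [-0.002, 0.002, -1.0]]
force: [0.5, 4.6, 4.3]
gripper_width: 0.0162
gripper_force: 48.7
```

Run:
```python
from h import *
s=snap('top','t5'); b=snap('side','s5'); o=get_obs(); print(o['time_s'],o['ee_pos'],o['force'],o['gripper_width'])
c=np.zeros((560,800,3),np.uint8)
c[:300,:800]=cv2.resize(s['color'][205:265,250:410][:,:,::-1],(800,300),interpolation=cv2.INTER_CUBIC)
c[300:,:455]=cv2.resize(b['color'][230:310,290:430][:,:,::-1],(455,260),interpolation=cv2.INTER_CUBIC)
cv2.imwrite('pics/m5.png',c)
```

```text
13.175 [ 0.54862749 -0.19471826  0.19020129] [-0.6638634   3.99631353  5.01696716] 0.016518711365576037
```

View pics/m5.png

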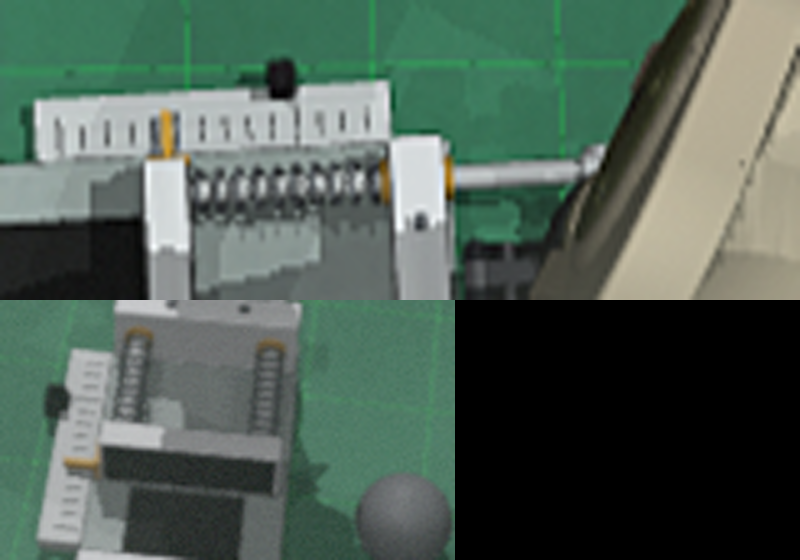

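Pointer tip at (167,110), tab at (281,76) of the top crop, both visible while gripping. Measure subpixel.

```bash
cat >> h.py <<'E'
def meas(f):
    s=load(f); c=s['color'].astype(int); R=np.s_[205:245,255:330]
    k=c[R]; yel=np.clip(k[...,0]-k[...,2]-60,0,None)*(k[...,0]>k[...,1]+10)
    blk=np.clip(70-k.max(2),0,None); blk[22:]=0
    out=[]
    for m,vmax in((yel,26),(blk,22)):
        m=m.copy(); m[vmax:]=0; yy,xx=np.mgrid[:m.shape[0],:m.shape[1]]
        w=m.sum(); out.append((255+(xx*m).sum()/w,205+(yy*m).sum()/w,w,np.argwhere(m.sum(0)>0).ravel()[[0,-1]]+255))
    p=atz(s,*out[0][:2],.018); t=atz(s,*out[1][:2],.026)
    e=atz(s,250+388/5,205+82/5,.014)-atz(s,250+36/5,205+98/5,.014)
    ang=np.arctan2(e[0],-e[1]); print(out,p,t,'ang',np.degrees(ang))
    for a in(2.0,2.6,3.2):
        d=np.array([np.sin(np.radians(a)),-np.cos(np.radians(a))]); print(a,'gap',(t-p)[:2]@d)
E
python3 -c "
from h import *
meas('t5'); meas('top1')"
```

```text
[(np.float64(282.7422222222222), np.float64(228.62222222222223), np.int64(450), array([282, 283])), (np.float64(305.56033519553074), np.float64(220.7195530726257), np.int64(1790), array([298, 308]))] [ 0.6165 -0.0132  0.018 ] [ 0.6314 -0.0614  0.026 ] ang 1.7368734850155882
2.0 gap 0.04869064036318769
2.6 gap 0.048826289987038335
3.2 gap 0.04895658525796963
[(np.float64(282.36470588235295), np.float64(228.76764705882354), np.int64(680), array([282, 283])), (np.float64(305.63037080635667), np.float64(220.72748675691582), np.int64(1699), array([298, 308]))] [ 0.6162 -0.0124  0.018 ] [ 0.6314 -0.0615  0.026 ] ang 1.7368734850155882
2.0 gap 0.04960056195651561
2.6 gap 0.049738972396288744
3.2 gap 0.049871928397231355
```

Request:
servo_tool --deltas '[[[0.0,-0.05,0,0],[0.005,-0.14,0,0],[0.01,-0.24,0,0],[0.015,-0.34,0,0],[0.02,-0.41,0,0],[0.02,-0.45,0,0],[0.02,-0.45,0,0],[0.02,-0.45,0,0]]]'

```text
time_s: 14.18
ee_pos: [0.5504, -0.2388, 0.1902]
tool_rot: [[-0.999, -0.045, 0.001], [-0.045, 0.999, 0.004], [-0.001, 0.004, -1.0]]
force: [0.7, 8.5, 7.3]
gripper_width: 0.0163
gripper_force: 48.9
```

Run:
```python
from h import *
s=snap('top','t6'); b=snap('side','s6'); o=get_obs(); print(o['time_s'],o['ee_pos'],o['force'],o['gripper_width'],o['gripper_force'])
c=np.zeros((600,800,3),np.uint8)
c[:300]=cv2.resize(s['color'][210:240,265:345][:,:,::-1],(800,300),interpolation=cv2.INTER_CUBIC)
c[300:,:500]=cv2.resize(b['color'][240:300,290:390][:,:,::-1],(500,300),interpolation=cv2.INTER_CUBIC)
cv2.imwrite('pics/m6.png',c)
```

```text
14.275 [ 0.55040001 -0.23875773  0.19019199] [0.23663978 7.75692815 6.81195463] 0.016507126909978468 48.93867373466492
```

View pics/m6.png

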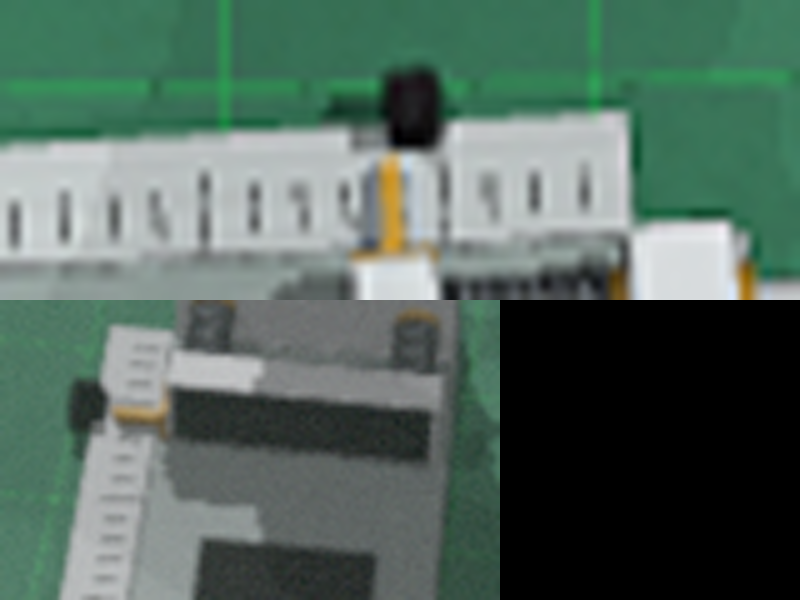

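Pointer at (391,155–240), tab spanning (384–441, 70–145) in the top crop: still roughly 2.3 px (about 5 mm) short. Compute it from intensity profiles.

```bash
cat >> h.py <<'E'
def meas2(f):
    s=load(f); c=s['color'].astype(float); P=[];T=[]
    yel=np.clip(c[...,0]-c[...,2]-15,0,None); 
    for v in range(226,234):
        r=yel[v,270:325]; 
        if r.max()<40: continue
        i=r.argmax(); w=r[max(i-3,0):i+4]; P.append((v,270+max(i-3,0)+(w*np.arange(len(w))).sum()/w.sum(),r.max()))
    dk=np.clip(75-c[...,1],0,None)
    for v in range(217,224):
        r=dk[v,300:313]
        if r.sum()<50: continue
        T.append((v,300+(r*np.arange(13)).sum()/r.sum(),r.sum()))
    P=np.array(P);T=np.array(T); print(f,'\n',P.round(2).tolist(),'\n',T.round(1).tolist())
    pu,pv=np.median(P[:3,1]),P[:3,0].mean(); tu=(T[:,1]*T[:,2]).sum()/T[:,2].sum(); tv=(T[:,0]*T[:,2]).sum()/T[:,2].sum()
    p=atz(s,pu,pv,.018); t=atz(s,tu,tv,.026); a=np.radians(2.5); d=np.array([np.sin(a),-np.cos(a)])
    print(p,t,'gap mm',1000*(t-p)[:2]@d)
E
python3 -c "
from h import *
for f in('top1','t5','t6'): meas2(f)
s=load('s6'); S=lambda x,y,z:atz(s,290+x/5,240+(y-300)/5,z)
p=S(114,414,.018); t=S(88,391,.028); t2=S(88,391,.024); a=np.radians(2.5); d=np.array([np.sin(a),-np.cos(a)]); print('side',p,t,(t-p)[:2]@d,(t2-p)[:2]@d)
"
```

```text
top1 
 [[227.0, 282.38, 102.0], [228.0, 282.4, 178.0], [229.0, 282.41, 171.0], [230.0, 282.44, 161.0], [231.0, 282.45, 158.0], [232.0, 282.51, 129.0], [233.0, 282.54, 128.0]] 
 [[217.0, 306.0, 135.0], [218.0, 305.8, 255.0], [219.0, 305.7, 263.0], [220.0, 305.5, 288.0], [221.0, 305.2, 319.0], [222.0, 306.0, 264.0], [223.0, 305.8, 313.0]]
[ 0.6178 -0.0125  0.018 ] [ 0.6322 -0.0616  0.026 ] gap mm 49.681386857730054
t5 
 [[227.0, 282.52, 84.0], [228.0, 282.77, 148.0], [229.0, 282.81, 142.0], [230.0, 282.88, 140.0], [231.0, 282.91, 138.0], [232.0, 282.97, 140.0], [233.0, 283.0, 143.0]] 
 [[217.0, 306.0, 137.0], [218.0, 305.7, 266.0], [219.0, 305.6, 275.0], [220.0, 305.2, 312.0], [221.0, 305.2, 321.0], [222.0, 305.9, 279.0], [223.0, 305.8, 314.0]]
[ 0.6178 -0.0133  0.018 ] [ 0.6323 -0.0615  0.026 ] gap mm 48.78660539704292
t6 
 [[226.0, 303.56, 94.0], [227.0, 303.53, 130.0], [228.0, 303.54, 133.0], [229.0, 303.54, 131.0], [230.0, 303.62, 133.0], [231.0, 303.69, 136.0], [232.0, 303.84, 140.0], [233.0, 303.89, 141.0]] 
 [[217.0, 306.0, 135.0], [218.0, 305.8, 266.0], [219.0, 305.6, 272.0], [220.0, 305.3, 307.0], [221.0, 305.2, 315.0], [222.0, 305.9, 277.0], [223.0, 305.8, 308.0]]
[ 0.6192 -0.0568  0.018 ] [ 0.6323 -0.0615  0.026 ] gap mm 5.266940615920629
side [ 0.6188 -0.0518  0.018 ] [ 0.6297 -0.0541  0.028 ] 0.0027732622319204397 0.005900845289979929
```

Request:
servo_tool --deltas '[[[0.001,-0.02,0,0],[0.002,-0.04,0,0],[0.002,-0.054,0,0],[0.002,-0.054,0,0],[0.002,-0.054,0,0],[0.002,-0.054,0,0]]]'

```text
time_s: 15.02
ee_pos: [0.5506, -0.2439, 0.1902]
tool_rot: [[-0.999, -0.046, 0.001], [-0.046, 0.999, 0.005], [-0.001, 0.005, -1.0]]
force: [-0.2, 9.3, 7.8]
gripper_width: 0.016
gripper_force: 49.0
```

Run:
```python
from h import *
snap('top','t7'); snap('side','s7'); meas2('t7'); o=get_obs(); print(o['time_s'],o['ee_pos'],o['force'],o['gripper_width'],o['gripper_force'])
c=load('t7')['color']
for v in range(215,230): print(v,c[v,300:312].max(1).tolist(), c[v,300:312,0].astype(int).tolist())
# side: dark tab & yellow pointer
c=load('s7')['color']; print('side')
for v in range(250,270): print(v,c[v,302:328,1].tolist())
```

```text
t7 
 [[226.0, 305.91, 109.0], [227.0, 305.88, 147.0], [228.0, 306.0, 142.0], [229.0, 306.13, 147.0], [230.0, 306.21, 151.0], [231.0, 306.23, 148.0], [232.0, 306.35, 151.0], [233.0, 306.36, 156.0]] 
 [[217.0, 306.0, 132.0], [218.0, 305.7, 264.0], [219.0, 305.7, 272.0], [220.0, 305.3, 310.0], [221.0, 305.3, 316.0], [222.0, 305.9, 273.0], [223.0, 305.8, 307.0]]
[ 0.6191 -0.0618  0.018 ] [ 0.6323 -0.0615  0.026 ] gap mm 0.2760614467478757
15.125 [ 0.55055443 -0.24392073  0.19017713] [-0.74112627  8.87497228  7.03345539] 0.016518407739517346 48.97673964500427
215 [111, 112, 113, 114, 117, 119, 119, 117, 116, 114, 113, 114] [55, 56, 55, 57, 56, 59, 58, 58, 57, 56, 57, 56]
216 [111, 111, 114, 115, 99, 101, 84, 86, 103, 118, 114, 115] [56, 55, 56, 55, 48, 49, 41, 42, 51, 58, 57, 56]
217 [110, 112, 112, 78, 53, 53, 38, 35, 64, 124, 115, 113] [57, 57, 58, 40, 36, 34, 32, 26, 38, 61, 58, 57]
218 [138, 141, 141, 64, 26, 29, 30, 27, 37, 117, 141, 135] [52, 53, 52, 29, 26, 29, 30, 27, 29, 46, 51, 50]
219 [104, 105, 106, 47, 26, 33, 34, 25, 28, 93, 132, 126] [42, 40, 40, 20, 26, 32, 34, 25, 25, 39,
[... 3025 characters left out ...]
3, 104, 107, 106, 108, 113, 94, 83, 90, 83, 67, 47, 45]
265 [116, 92, 68, 50, 46, 52, 83, 112, 120, 163, 182, 170, 162, 162, 160, 160, 161, 158, 139, 108, 90, 92, 92, 75, 64, 53]
266 [119, 112, 92, 73, 75, 75, 102, 117, 125, 164, 179, 177, 176, 178, 179, 180, 178, 178, 160, 141, 121, 102, 97, 91, 83, 75]
267 [122, 129, 108, 82, 79, 98, 148, 164, 167, 174, 180, 164, 149, 158, 164, 166, 173, 177, 160, 152, 141, 118, 103, 98, 95, 95]
268 [117, 128, 112, 80, 82, 111, 164, 180, 181, 179, 181, 167, 166, 166, 158, 152, 167, 176, 152, 139, 137, 110, 105, 100, 104, 101]
269 [122, 127, 105, 81, 84, 129, 169, 181, 180, 179, 179, 179, 177, 177, 174, 170, 174, 176, 148, 142, 123, 102, 105, 100, 102, 106]
```

Request:
servo_tool --deltas '[[[0,-0.006,0,0],[0,-0.006,0,0],[0,-0.006,0,0],[0,-0.006,0,0],[0,-0.006,0,0],[0,-0.006,0,0]]]'

```text
time_s: 15.88
ee_pos: [0.5506, -0.2444, 0.1902]
tool_rot: [[-0.999, -0.046, 0.001], [-0.046, 0.999, 0.005], [-0.001, 0.005, -1.0]]
force: [-0.4, 9.7, 7.3]
gripper_width: 0.0163
gripper_force: 49.0
```

Run:
```python
from h import *
snap('top','t8'); meas2('t8'); o=get_obs(); print(o['time_s'],o['ee_pos'],o['force'],o['gripper_force'],np.abs(o['joint_velocities']).max())
print(close_job())
```

```text
t8 
 [[226.0, 306.19, 113.0], [227.0, 306.23, 155.0], [228.0, 306.22, 151.0], [229.0, 306.35, 151.0], [230.0, 306.41, 155.0], [231.0, 306.43, 157.0], [232.0, 306.43, 156.0], [233.0, 306.48, 129.0]] 
 [[217.0, 306.0, 135.0], [218.0, 305.7, 260.0], [219.0, 305.7, 271.0], [220.0, 305.3, 304.0], [221.0, 305.2, 317.0], [222.0, 305.9, 269.0], [223.0, 305.8, 311.0]]
[ 0.6191 -0.0624  0.018 ] [ 0.6323 -0.0615  0.026 ] gap mm -0.32336748620123534
15.925 [ 0.55057376 -0.24440335  0.19015792] [-1.03624591 10.03116877  7.16263852] 49.04591739177704 0.0016081267969101176
the job is handed in; nothing more can be done
None
```

The job is handed in at about 16 s: the casting stands on the tub floor, let go after touching down at about 5 N, and the arm is holding the jaw open with the pointer level with the tab ridge to within about 0.5 mm by the top camera.

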